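# Refit the hinged closing plate of a capsule filler

### The arm

A 6-joint arm with a two-finger parallel gripper is mounted at the origin on the work surface. World frame = base frame: x ahead of the robot, y to its left, z up, the work surface at z = 0. Lengths are in mm, angles in degrees, forces in N, time in s.
With the tool pointing down it reaches from about 400 to 925 mm from the base axis. Payload 3.4 kg.
Tool frame: the origin (TCP) lies at the very end of the fingers, on their centre line; the grasp point (between the pads) lies 19 mm behind it; z points along the fingers, y is the line along which they close (so a half turn about z gives the same grasp; the last joint's range is limited). The gripper opens to 85 mm and grips with 20 to 120 N. Pads are 22 mm wide; open, the fingers measure 114 mm over their backs; the gripper's body (76 mm by 85 mm) begins 54 mm behind the grasp point. The pads swing forward as they close: fully open they stand 13 mm farther back than shut.
Start: joints at [-81.045, 17.578, 86.31, -0, 76.112, -4.211], TCP at [130.95, -559.896, 231.305] pointing down, gripper open.
Joint ranges: [-179.03, 179.03], [-60, 130.46], [8.19, 133.38], [-81.62, 261.62], [5.75, 156.47], [-153.77, 153.77]. Speed limits (degrees/s): [147.25, 147.25, 180, 180, 180, 180].

### API

Orientations are given as a 3x3 rotation matrix whose columns are the frame's x, y, z axes.
In Python, from workcell import env, hand, kinematics, telemetry, optics, workorder gives the robot as it stands. Calls block until the motion is done:
- env.move_ptp(position, orientation): joint-space move of the TCP to a pose.
- env.move_l(position, rotation=None, v=150): straight line of the TCP; rotation=None keeps the orientation; v is the mean speed in mm/s.
- env.set_joints(angles): joint-space move.
- hand.gripper_to(opening, effort=None): opening from 0.0 (shut) to 1.0 (fully open); effort is the grip in N (None keeps the last); returns when the fingers have stopped.
- env.pause(seconds).
- kinematics.inverse_kinematics(position, orientation): joint angles nearest the present ones, or None.
- telemetry.observe(): the state.
- optics.read_camera(name): name is "scene" or "top"; returns a dict with "img" (384x512x3 uint8, blue, green, red), "mtx" (3x3 intrinsics, pixels), "k1" (the pictures are not rectified: a ray, as slopes to the right and down, at radius r is drawn at 1 + k1 r^2 times it, then the intrinsics apply), "R" (3x3) and "t" (3): a world point X has camera coordinates R X + t. Camera axes: x right, y down, z forward; pixel columns grow to the right and rows downward; lengths in mm; the calibration is good to about 2 mm. A picture is of the moment at which its call begins. There is no depth.
A pose or a line that the arm cannot do raises env.MotionError and nothing moves.
- workorder.job_done(): hands the job in; it is judged then, once.
Trained networks look in a picture, given as the dict that the camera call returned (one of the last four; its "shot" number tells which), for a name from the list of things; names that differ only in an ending like _2 or _b are one class to them, and where a whole thing is asked for, a point or a joint stands for the part that bears it (a point fixed in the world has none). Each returns a list of dicts, best first, with "conf" (0 to 1); they miss things now and then, are a little off and sometimes report something else, mostly with a low value. They report only what shows in the picture. A call takes as long as a camera call. They do not tell look-alikes from the thing itself.
- optics.look_for(picture, label): "rect" ([left, top, right, bottom] in pixels, round what is visible of it).
- optics.cut_out(picture, label): "region" (384x512 bool, what is visible of it) and "rect" ([left, top, right, bottom] in pixels, round what is visible of it).
The state is a dict: "time_s": time; "joint_pos": joint angles; "qvel": joint speeds; "joint_torque": joint torques, N m; "tcp_pos": TCP position; "ee_rot": TCP orientation; "ft_force": force on the tool from outside, world axes, zero at the start; "moment": the same for the moment, N m; "width": opening from 0.0 (shut) to 1.0 (fully open); "gripper_force": force on a finger pad.
Only numpy, scipy, OpenCV 4.12 (cv2) and the standard library are available. Lean on these libraries where they do the work, as an engineer would, in place of code of your own. Each camera call takes 0.05 s, during which the arm holds its last target. There are 200 camera calls.

### The job

The capsule filler's closing plate has been washed: lay it (do not drop it) flat and square in the filler's pocket with its hinge knuckle between the two hinge lugs, and let go of it. Then take the bent hinge pin and pass it, from either side, through one lug's bushing, the knuckle and the other lug's bushing, until its two clip grooves stand just clear of the outer faces of the two lugs. Finish while still gripping the pin there, still and without forcing it against the bushings, so that I can fit the clips; leave the other things on the bench where they are.

Things in the scene. Friction and masses are not known exactly. Their poses are not given: they have to be found in the camera images.
- filler: capsule filler, low aluminium fixture fixed on the bench, footprint x -90 to +110 mm, y -83 to +83 mm, bed 45 mm above the bench; a cam lever with a ball sticks out of its front to x = -115 mm, 24 mm up. Origin on the bench under the pocket's centre; x axis from the pocket towards the hinge side, y along the hinge line, z up
- pocket (a point): centre of the pocket floor, on the bed, 45 mm above the bench; axes as the filler. The seated plate's origin is here. The pocket is 143 (x) x 133 (y) mm inside a rim 11 mm high: 6 mm upright walls, bevelled outward above by about 5 mm as a lead-in; on the hinge side the rim is open for |y| below 40 mm
- lug_left (a point): centre of the bushing in the hinge lug at +y (filler frame x 93, y +54, z 83 mm). The steel lug, 28 mm wide and 18 mm thick, spans y = 45 to 63 mm (outer face); its top is 97 mm above the bench. Brass bushing: bore 15 mm along y, both mouths countersunk to 21 mm over 4 mm; axes as the filler
- lug_right (a point): centre of the bushing in the hinge lug at -y, mirror image of lug_left (y = -54 mm)
- hinge_line (a point): on the common axis of the two bushings, midway between the lugs: filler frame x 93, y 0, z 83 mm; axes as the filler, the hinge line runs along y
- closing_plate: loose steel closing plate, about 0.4 kg: flat, 140 (x) x 130 (y) x 8 mm, origin at the centre of its underside, z up. A black grip bar stands across its top; on its +x edge a sloping web, 50 mm wide, carries the hinge knuckle. It starts lying flat on the bench, left or right of the filler. When seated its axes agree with the filler's
- grip_bar (a point): middle of the plate's grip bar, 14 mm along +x (about over the centre of mass) and 42 mm above the plate's underside; the bar is 12 x 12 mm and 96 mm long along the plate's y, on two posts 80 mm apart, 28 mm free under it; axes as the plate
- knuckle (a point): middle of the plate's hinge knuckle, on its axis, 93 mm along +x and 38 mm above the plate's underside: a tube 66 mm long along y, 27 mm outside, bore 17 mm, mouths countersunk to 23 mm; axes as the plate
- hinge_pin: loose hinge pin, about 0.14 kg: stainless round bar 12 mm thick bent to an L, lying flat on the bench, on the side of the filler where the plate is not. Origin on the shank's axis midway between its clip grooves (dark rings at x = +71 and -71 mm); +x to the nose. In place its origin is at hinge_line, x along the hinge line either way round, each groove 8 mm outside a lug
- pin_nose (a point): end of the pin's rounded nose, on its axis, x = +83 mm
- pin_grip (a point): middle of the pin's grip length, on its axis, x = -96 mm; axes as the pin. The grip length, marked with fine rings, runs from x = -111 to -82 mm; the bend is at x = -119 mm, from where the short leg runs 56 mm along +y
- cream_jar: white plastic jar with a green screw lid, 64 mm across, 62 mm tall, upright on the bench; bystander; origin at the centre of its underside
- small_pot: small white pot with a red lid, 48 mm across, 45 mm tall; bystander; origin at the centre of its underside
- amber_a: amber glass bottle with a white cap, 44 mm across, 95 mm tall; bystander; origin at the centre of its underside
- amber_b: second amber glass bottle, same as amber_a; bystander; origin at the centre of its underside
- spatula: spatula with a black handle, 180 mm long, lying flat beyond the filler; bystander; origin under its middle
- beaker: empty glass beaker, 76 mm across, 100 mm tall; bystander; origin at the centre of its underside
- hex_key: dark L-shaped hex key, much smaller than the hinge pin: 8 mm thick, 98 mm long leg, 32 mm short leg, lying flat; bystander, not the hinge pin; origin on the axis at the middle of its long leg
Mind the look-alikes: they are no part of the job. What is shaped like the closing_plate but green is not meant.

How it is judged:
By the outcome, as a careful person would: the job done as asked, in the order asked, and still so for the second after the job is handed in, while the arm keeps its last pose, push and grip.
It also fails if it takes over 67 s, if anything falls off the work surface, if the arm or the gripper's body presses on something with over 40 N, if the wrist force passes 120 N, or if a joint passes its speed limit or range.

## Working session

There is one attempt and no reset: what is moved stays moved. The work goes in short steps, each a Python script; the robot and the scene stay as the last script left them, time stands still between calls to the robot, and variables do not carry over. Pictures are saved under pics/ and viewed, at most 10 in all, crops included, and the job is handed in when it is done.

```bash
ls; mkdir -p pics; python3 - <<'E'
from workcell import env, hand, kinematics, telemetry, optics, workorder
import cv2,pickle,numpy as np
P={}
for n in("scene","top"):
    p=optics.read_camera(n);P[n]=p;cv2.imwrite(f"pics/{n}0.png",p["img"])
    print(n,p["mtx"].tolist(),p["k1"],np.round(p["R"],3).tolist(),p["t"])
    for l in("filler","closing_plate","hinge_pin","hex_key","grip_bar","knuckle","pin_nose","lug_left"):
        try:
            for r in optics.cut_out(p,l): print(l,round(r["conf"],2),np.round(r["rect"]))
        except Exception as e: print(l,e)
pickle.dump(P,open("p0.pkl","wb"))
o=telemetry.observe();print(o)
E
```

```text
pics
scene [[420.02845881529726, 0.0, 256.24651550320766], [0.0, 420.02845881529726, 189.35979886652478], [0.0, 0.0, 1.0]] 0.033711756706824324 [[-0.809, 0.588, 0.004], [0.453, 0.628, -0.633], [-0.375, -0.51, -0.774]] [ 432.50838676 -202.32516478 1719.74292018]
closing_plate 0.72 [213.  97. 253. 120.]
closing_plate 0.62 [176. 136. 225. 170.]
closing_plate 0.19 [169. 179. 183. 202.]
hinge_pin 0.66 [297. 240. 348. 289.]
hinge_pin 0.54 [186. 210. 234. 244.]
hex_key 0.61 [353. 303. 376. 331.]
grip_bar 0.81 [209.  97. 254. 122.]
grip_bar 0.6 [176. 136. 226. 175.]
knuckle 0.94 [177. 138. 227. 173.]
knuckle 0.76 [213.  94. 254. 122.]
pin_nose 0.86 [297. 241. 349. 292.]
lug_left 0.74 [226. 164. 300. 218.]
top [[447.8711744674509, 0.0, 257.70371659254073], [0.0, 447.8711744674509, 196.88747379142754], [0.0, 0.0, 1.0]] -0.022740056024765483 [[0.027, -0.999, -0.021], [-0.992, -0.024, -0.122], [0.122, 0.024, -0.992]] [   6.85521377  537.43560615 1367.21715177]
filler 0.74 [237. 170. 300. 241.]
closing_plate 0.85 [388. 239. 435. 298.]
closing_plate 0.73 [339. 157. 390. 217.]
closing_plate 0.59 [4
[... 491 characters left out ...]
    7.61116686e+01, -4.21185236e+00]), 'qvel': array([-0.05015658, -0.15743342,  0.02059835, -0.0996367 ,  0.02781731,
        0.00947632]), 'joint_torque': array([-4.93324605e-04, -4.57463014e+01, -2.52341831e+01, -8.83088546e-05,
        9.40866994e-04,  1.09545218e-05]), 'tcp_pos': array([ 130.95467073, -559.91119505,  231.32930237]), 'ee_rot': array([[ 9.73711333e-01,  2.27785514e-01,  1.60327426e-05],
       [ 2.27785514e-01, -9.73711332e-01, -4.38005652e-05],
       [ 5.63412892e-06,  4.63011332e-05, -9.99999999e-01]]), 'ft_force': array([-0.21822398,  0.17668327,  0.00398745]), 'moment': array([ 0.04421692, -0.03708778, -0.00028327]), 'gripper_force': 0.0, 'width': 1.0009856832057895}
```

```bash
python3 - <<'E'
import cv2
a=cv2.imread("pics/top0.png")[110:310,85:465]
cv2.imwrite("pics/topc.png",cv2.resize(a,None,fx=2.1,fy=2.1,interpolation=cv2.INTER_CUBIC))
a=cv2.imread("pics/scene0.png")[80:345,140:400]
cv2.imwrite("pics/scenec.png",cv2.resize(a,None,fx=2.26,fy=2.26,interpolation=cv2.INTER_CUBIC))
E
```

```text
(no output)
```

View pics/topc.png

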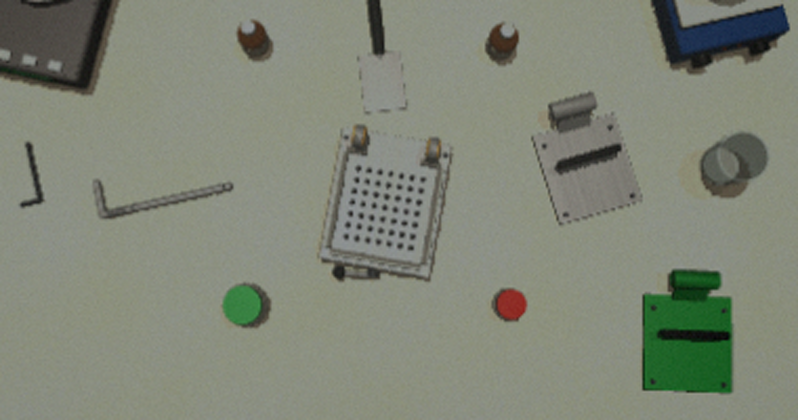

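View pics/scenec.png

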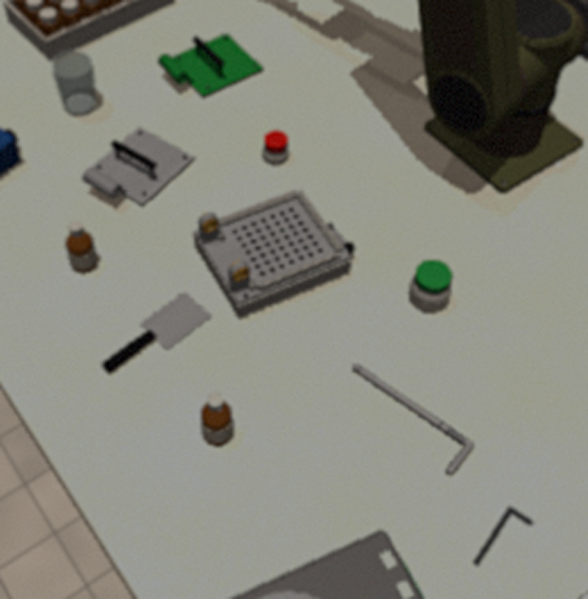

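Candidates in the top view: the plate is the steel-grey one at (365,187). The one at (412,268) is green, so it's the look-alike. The pin is the long bright L at (163,204), and the small dark L at (100,195) is the hex key. The enlarged crops confirm both choices. The filler's lugs are on the far side (+x), and the pin's nose points towards the filler.

Next I fit the poses by aligning model edges in both views.

```bash
cat >fit.py <<'E'
import numpy as np,cv2
from scipy.optimize import minimize
def proj(p,X):
    c=X@np.asarray(p["R"]).T+np.asarray(p["t"]);s=c[:,:2]/c[:,2:]
    s=s*(1+p["k1"]*(s**2).sum(1,keepdims=True));M=p["mtx"]
    return np.c_[s[:,0]*M[0,0]+M[0,2],s[:,1]*M[1,1]+M[1,2]]
def ray(p,uv,z):
    f=lambda q:((proj(p,np.array([[q[0],q[1],z]]))[0]-uv)**2).sum()
    return minimize(f,[600,0],method="Nelder-Mead").x
def rect(x0,x1,y0,y1,z):
    return [((x0,y0,z),(x1,y0,z)),((x1,y0,z),(x1,y1,z)),((x1,y1,z),(x0,y1,z)),((x0,y1,z),(x0,y0,z))]
def r0(ys,z=45): pass
MODEL={
"filler":rect(-90,110,-83,83,45)+rect(-76.5,76.5,-71.5,71.5,56)[:1]+rect(-76.5,76.5,-71.5,71.5,56)[2:]+
   [e for s in(-1,1) for e in (((93,s*45,97),(93,s*63,97)),((79,s*45,83),(79,s*63,83)))],
"plate":rect(-70,70,-65,65,8)[:1]+rect(-70,70,-65,65,8)[2:]+[((70,-65,8),(70,-26,8)),((70,26,8),(70,65,8))]+rect(8,20,-48,48,48)+[((82,-33,38),(104,-33,38)),((82,33,38),(104,33,38))],
"pin":[((-112,-6,6),(81,-6,6)),((-112,6,6),(81,6,6)),((-125,0,6),(-125,56,6)),((-113,8,6),(-113,56,6)),((-125,56,6),(-113,56,6)),((83,-4,6),(83,4,6))]}
def samples(edges,step=2.):
    out=[]
    for a,b in edges:
        a,b=np.array(a,float),np.array(b,float);n=int(np.linalg.norm(b-a)/step)+2
        t=np.linspace(0,1,n)[:,None];out.append(np.c_[a+(b-a)*t,np.tile((b-a)/np.linalg.norm(b-a),(n,1))])
    return np.vstack(out)
def score(pose,S,pics,G,z0=0):
    x,y,a=pose;c,s=np.cos(a),np.sin(a);R=np.array([[c,-s,0],[s,c,0],[0,0,1]])
    X=S[:,:3]@R.T+[x,y,z0];D=S[:,3:]@R.T;tot=0
    for p,(gx,gy) in zip(pics,G):
        u=proj(p,X);d=proj(p,X+D)-u;d/=np.linalg.norm(d,axis=1,keepdims=True)+1e-9
        f=lambda g:cv2.remap(g,u[:,0].astype(np.float32)[None],u[:,1].astype(np.float32)[None],cv2.INTER_LINEAR)[0]
        tot+=np.minimum(np.abs(f(gx)*-d[:,1]+f(gy)*d[:,0]),25).mean()
    return tot
def grads(p,sig):
    g=cv2.GaussianBlur(cv2.cvtColor(p["img"],cv2.COLOR_BGR2GRAY).astype(np.float32),(0,0),sig)
    return cv2.Sobel(g,cv2.CV_32F,1,0,scale=.25),cv2.Sobel(g,cv2.CV_32F,0,1,scale=.25)
def fit(name,pics,init,z0=0,wide=True):
    S=samples(MODEL[name]) if isinstance(name,str) else samples(name)
    best=np.array(init,float)
    for sig,dx,da,n in ((2.,12,.12,9),(1.,3,.03,7)) if wide else ((1.,3,.03,7),):
        G=[grads(p,sig) for p in pics];c=[]
        for x in np.linspace(-dx,dx,n):
            for y in np.linspace(-dx,dx,n):
                for a in np.linspace(-da,da,n):
                    q=best+[x,y,a];c.append((score(q,S,pics,G,z0),q))
        best=max(c,key=lambda t:t[0])[1]
    sc=np.array([1,1,.01])
    r=minimize(lambda q:-score(q*sc,S,pics,G,z0),best/sc,method="Nelder-Mead",options=dict(initial_simplex=best/sc+np.vstack([np.zeros(3),np.eye(3)])))
    return r.x*sc,-r.fun
E
cat >a.py <<'E'
from fit import *
import pickle
P=pickle.load(open("p0.pkl","rb"));T,S=P["top"],P["scene"]
cr=lambda u,v:np.array([u/2.1+85,v/2.1+110])
fa=ray(T,cr(327,258),45);fb=ray(T,cr(345,132),45);fc=ray(T,cr(432,278),45);fd=ray(T,cr(450,150),45)
y=np.arctan2(*((fb+fd-fa-fc)[::-1]));m=(fa+fb+fc+fd)/4;fi=[*(m-10*np.array([np.cos(y),np.sin(y)])),y]
c=[ray(T,cr(*q),8) for q in((535,135),(613,113),(641,198),(561,223))]
y=np.arctan2(*((c[0]+c[1]-c[2]-c[3])[::-1]));pi=[*(sum(c)/4),y]
n=ray(T,cr(231,187),6);b=ray(T,cr(105,212),6);y=np.arctan2(*((n-b)[::-1]));d=(n-b)/np.linalg.norm(n-b);ni=[*(n-83*d),y]
print(np.linalg.norm(n-b))
for nm,i in(("filler",fi),("plate",pi),("pin",ni)):
    print(nm,"init",np.round(i,2))
    for l,ps in(("top",[T]),("scene",[S]),("both",[T,S])):
        q,s=fit(nm,ps,i);print("  ",l,np.round(q[:2],1),np.degrees(q[2]).round(2),round(s,2))
    i=q
    big={k:cv2.resize(p["img"],None,fx=4,fy=4,interpolation=cv2.INTER_CUBIC) for k,p in P.items()} if nm=="filler" else big
    c_,s_=np.cos(q[2]),np.sin(q[2]);R=np.array([[c_,-s_,0],[s_,c_,0],[0,0,1]])
    for e in MODEL[nm]:
        for k,p in P.items():
            u=proj(p,np.array(e,float)@R.T+[q[0],q[1],0])*4+1.5
            cv2.line(big[k],*[tuple(map(int,v)) for v in u],(0,0,255),1)
t=big["top"];s=big["scene"]
a=np.hstack([t[600:980,900:1260],t[600:900,1320:1600].copy() if 0 else cv2.copyMakeBorder(t[600:900,1320:1600],0,80,0,0,0)])
b=np.hstack([s[640:900,880:1220],s[520:780,690:990]])
w=max(a.shape[1],b.shape[1]);pad=lambda i:cv2.copyMakeBorder(i,0,0,0,w-i.shape[1],0)
o=np.vstack([pad(a),pad(b)]);print(o.shape)
cv2.imwrite("pics/fit.png",o[:600] if o.shape[0]<=600 else cv2.resize(o,None,fx=600/o.shape[0],fy=600/o.shape[0]))
cv2.imwrite("pics/fitpin.png",np.vstack([t[740:900,480:820],s[940:1180,1160:1500]]))
E
time python3 a.py
```

```text
195.83356287274682
filler init [ 4.9478e+02  1.9160e+01 -1.8000e-01]
   top [483.8   7.9] -7.98 10.24
   scene [500.7  12.6] -4.36 15.22
   both [505.2   5.9] -8.75 25.12
plate init [ 5.7176e+02 -1.8908e+02  1.6000e-01]
   top [ 590.1 -203.9] 7.75 3.62
   scene [ 548.6 -174.4] 17.29 9.35
   both [ 555.7 -179.3] 18.16 12.14
pin init [510.41 302.33  -1.35]
   top [510.8 300.2] -75.91 21.8
   scene [513.2 300.8] -76.02 24.66
   both [511.9 300.3] -75.9 44.9
(640, 640, 3)
real	0m5.382s
user	0m5.529s
sys	0m0.248s
```

View pics/fit.png

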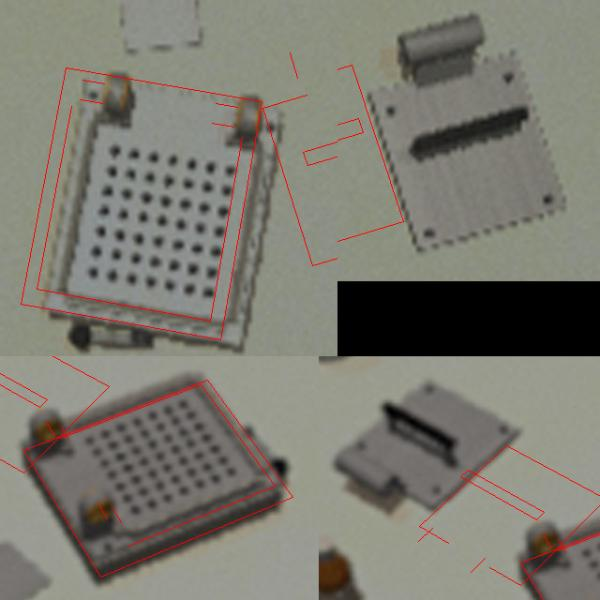

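The pin fits well, but the filler and plate started from bad initial values: my pixel-to-plane solver converged poorly. I'm replacing it with a proper root finder.

```bash
python3 - <<'E'
s=open("fit.py").read()
a=s.index("    f=lambda q:((proj");b=s.index("def rect(")
s=s[:a]+"    return fsolve(lambda q:proj(p,np.array([[q[0],q[1],z]]))[0]-uv,[600.,10.])\n"+s[b:]
s=s.replace("import minimize","import minimize,fsolve").replace("def r0(ys,z=45): pass\n","")
open("fit.py","w").write(s)
E
python3 a.py
```

```text
195.83353508308718
filler init [ 4.9474e+02 -1.7400e+01 -1.2000e-01]
   top [488.1 -16.5] -8.56 14.71
   scene [500.5  -7.1] -8.16 19.4
   both [490.7  -6.1] -8.55 30.37
plate init [ 5.7196e+02 -3.1845e+02  3.0000e-01]
   top [ 567.1 -313.4] 17.29 17.11
   scene [ 574.  -310.9] 17.63 22.18
   both [ 566.4 -313.2] 17.52 36.57
pin init [510.41 302.33  -1.35]
   top [510.8 300.2] -75.91 21.8
   scene [513.2 300.8] -76.02 24.66
   both [511.9 300.3] -75.9 44.9
(640, 640, 3)
```

View pics/fit.png

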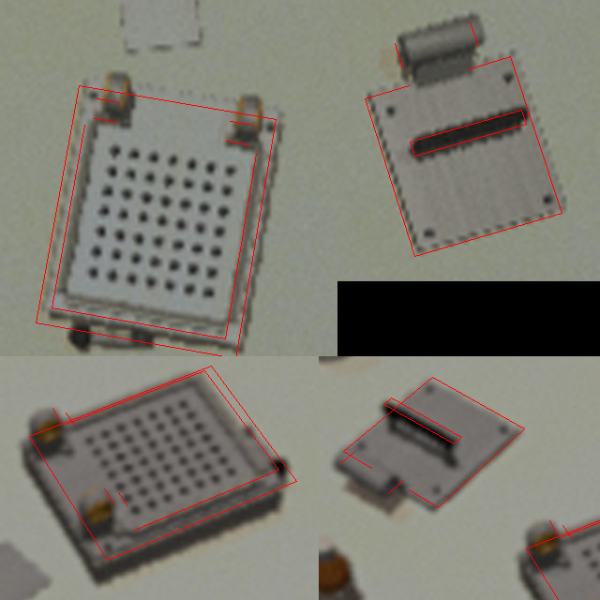

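```bash
cat >b.py <<'E'
from workcell import optics
import numpy as np,cv2,pickle
P={}
for n in("scene","top"):
    L=[optics.read_camera(n) for _ in range(8)];p=dict(L[0]);p["img"]=np.mean([l["img"] for l in L],0).astype(np.float32);P[n]=p
pickle.dump(P,open("p1.pkl","wb"))
t=P["top"]["img"][166:246,234:304];s=P["scene"]["img"][160:232,222:302]
o=lambda i,f:cv2.resize(i,None,fx=f,fy=f,interpolation=cv2.INTER_LANCZOS4)
a=o(t,5.5);b=o(s,5)
o=np.zeros((440,785,3));o[:440,:385]=a;o[:360,385:]=b
cv2.imwrite("pics/avg.png",np.clip((o-40)*1.4,0,255))
E
python3 b.py
```

```text
[ WARN:0@21.410] global loadsave.cpp:1063 imwrite_ Unsupported depth image for selected encoder is fallbacked to CV_8U.
```

View pics/avg.png

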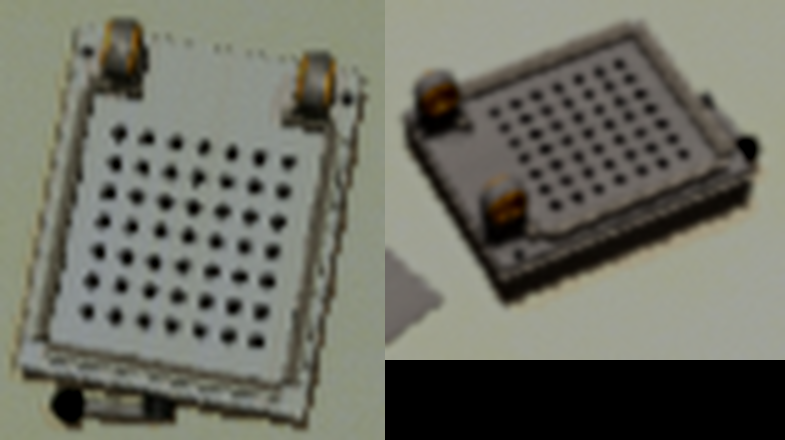

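```bash
cat >c.py <<'E'
from fit import *
import pickle
from scipy.optimize import least_squares
P=pickle.load(open("p1.pkl","rb"))
I,J=np.meshgrid(np.arange(7)-3,np.arange(7)-3);g=np.c_[I.ravel(),J.ravel()].astype(float)
def X(q,z=45):
    x,y,a,px,py=q[:5];c,s=np.cos(a),np.sin(a);v=g*[px,py]
    return np.c_[v@np.array([[c,s],[-s,c]])+[x,y],np.full(49,z)]
def refine(p,u):
    im=cv2.cvtColor(p["img"],cv2.COLOR_BGR2GRAY);h=2.2;k=np.linspace(-h,h,19);out=[]
    for c in u:
        for _ in range(6):
            xx,yy=np.meshgrid(c[0]+k,c[1]+k);w=cv2.remap(im,xx.astype(np.float32),yy.astype(np.float32),cv2.INTER_CUBIC)
            w=np.maximum(np.percentile(w,70)-w,0);n=np.array([(xx*w).sum(),(yy*w).sum()])/w.sum()
            c=c+.7*(n-c)
        out.append(c)
    return np.array(out)
T,S=P["top"],P["scene"]
cs=[ray(T,np.array(c)/5.5+[234,166]-.5,45) for c in((119,133),(289,161),(87,312),(257,341))]
m=sum(cs)/4;ax=(cs[0]+cs[1]-cs[2]-cs[3])/2;ay=(cs[0]+cs[2]-cs[1]-cs[3])/2
q0=[*m,np.arctan2(ax[1],ax[0]),np.linalg.norm(ax)/6,np.linalg.norm(ay)/6];print(np.round(q0,3))
def solve(ps,q,n=4):
    for _ in range(n):
        U=[refine(p,proj(p,X(q))) for p in ps]
        r=least_squares(lambda q:np.concatenate([(proj(p,X(q))-u).ravel() for p,u in zip(ps,U)]),q,loss="soft_l1",f_scale=.3);q=r.x
    return q,np.sqrt(np.mean(r.fun**2))
for l,ps in(("top",[T]),("scene",[S]),("both",[T,S])):
    q,e=solve(ps,q0);print(l,np.round(q,3),np.degrees(q[2]).round(2),"rms",e.round(3))
big={k:cv2.resize(np.clip((p["img"]-40)*1.4,0,255).astype(np.uint8),None,fx=6,fy=6,interpolation=cv2.INTER_LANCZOS4) for k,p in P.items()}
c_,s_=np.cos(q[2]),np.sin(q[2]);R=np.array([[c_,-s_,0],[s_,c_,0],[0,0,1]])
E=rect(-71.5,71.5,-66.5,66.5,45)
for s in(-1,1):
    E+=rect(79,107,s*45,s*63,83)+[((93,s*45,97),(93,s*63,97))]
    E+=[((93+7.5*np.cos(t),s*63,83+7.5*np.sin(t)),(93+7.5*np.cos(t+.3),s*63,83+7.5*np.sin(t+.3))) for t in np.arange(0,6.2,.3)]
pq=[566.4,-313.2,np.radians(17.5)]
for nm in("plate","pin"):
    for l,ps in(("top",[T]),("scene",[S]),("both",[T,S])):
        i=pq if nm=="plate" else [511.9,300.3,np.radians(-75.9)]
        f,sc=fit(nm,ps,i,wide=False);print(nm,l,np.round(f[:2],1),np.degrees(f[2]).round(2),round(sc,2))
def draw(E,R,t,k,p):
    for e in E:
        u=proj(p,np.array(e,float)@R.T+t)*6+2.5
        cv2.line(big[k],*[tuple(map(int,v)) for v in u],(0,0,255),1)
c_,s_=np.cos(f[2]),np.sin(f[2])
for k,p in P.items(): draw(E,R,[q[0],q[1],0],k,p)
t=big["top"][166*6:246*6,234*6:304*6];s=big["scene"][160*6:232*6,222*6:280*6]
o=np.zeros((480,770,3),np.uint8);o[:,:420]=t;o[:432,420:768]=s
cv2.imwrite("pics/chk.png",o)
E
python3 c.py
```

```text
[ 5.00329e+02 -1.15500e+01 -1.52000e-01  1.71400e+01  1.61300e+01]
top [ 4.99958e+02 -1.17680e+01 -1.52000e-01  1.70280e+01  1.60660e+01] -8.68 rms 0.084
scene [ 5.00296e+02 -1.03780e+01 -1.54000e-01  1.69440e+01  1.44180e+01] -8.82 rms 0.288
both [ 5.00005e+02 -1.18290e+01 -1.53000e-01  1.70090e+01  1.58980e+01] -8.75 rms 0.28
plate top [ 567.1 -313.3] 17.15 17.13
plate scene [ 566.2 -313.5] 17.6 19.54
plate both [ 566.4 -313.4] 17.39 36.57
pin top [510.9 299.8] -76.0 21.81
pin scene [513.4 300.9] -75.99 24.66
pin both [511.8 300.5] -75.89 44.9
```

View pics/chk.png

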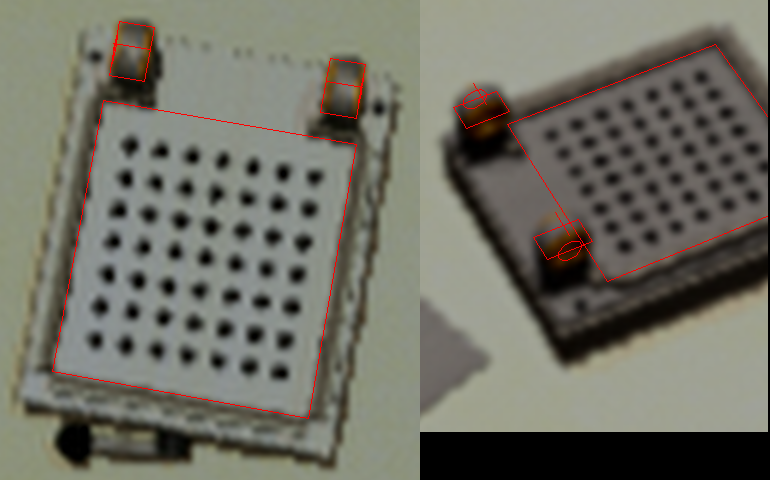

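```bash
cat >d.py <<'E'
exec(open("c.py").read().split("for l,ps in")[0])
def sc(p,q):
    im=cv2.GaussianBlur(cv2.cvtColor(p["img"],cv2.COLOR_BGR2GRAY),(0,0),.6);u=proj(p,X([*q,17,16])).astype(np.float32)
    return cv2.remap(im,u[:,:1],u[:,1:],cv2.INTER_LINEAR).mean()
from scipy.optimize import minimize
for n,p in(("top",T),("scene",S)):
    c=sorted((sc(p,(500+x,-11.8+y,a)),500+x,-11.8+y,a) for x in np.arange(-22,23,1.5) for y in np.arange(-22,23,1.5) for a in np.radians([-9.5,-9,-8.5,-8]))
    r=minimize(lambda q:sc(p,(q[0],q[1],q[2]/100)),np.array(c[0][1:])*[1,1,100],method="Nelder-Mead")
    print(n,r.fun.round(1),r.x.round(1),np.degrees(r.x[2]/100))
    print([np.round(k,1).tolist() for k in c[:1]+c[20:200:60]])
E
python3 d.py
```

```text
[ 5.00329e+02 -1.15500e+01 -1.52000e-01  1.71400e+01  1.61300e+01]
top 74.5 [499.8 -12.2 -15.6] -8.913372947073494
[[77.2, 500.5, -12.8, -0.1], [83.3, 502.0, 3.7, -0.1], [87.8, 496.0, -27.8, -0.1], [90.8, 518.5, -14.3, -0.2]]
scene 80.0 [500.2 -11.6 -14.9] -8.539264572162743
[[80.2, 500.5, -11.3, -0.1], [82.5, 497.5, -27.8, -0.1], [84.7, 502.0, 3.7, -0.2], [85.6, 479.5, -24.8, -0.2]]
```

```bash
cat >h.py <<'E'
from workcell import env, hand, kinematics, telemetry, optics, workorder
import numpy as np
F=(500.0,-12.0,np.radians(-8.72));PL=(566.6,-313.4,np.radians(17.4));PN=(512.0,300.4,np.radians(-75.95))
def w(f,x,y,z): c,s=np.cos(f[2]),np.sin(f[2]);return np.array([f[0]+c*x-s*y,f[1]+s*x+c*y,z])
def rot(a): # tool down, closing axis (y) at yaw a
    y=np.array([np.cos(a),np.sin(a),0]);z=np.array([0,0,-1.]);return np.c_[np.cross(y,z),y,z]
def st(m=""):
    o=telemetry.observe();print(m,"t",round(o["time_s"],1),"tcp",o["tcp_pos"].round(1),"F",o["ft_force"].round(1),"M",o["moment"].round(2),"w",round(o["width"],3),"gf",round(o["gripper_force"],1),"q6",o["joint_pos"].round(0)[5]);return o
E
python3 - <<'E'
from h import *
st()
for k in(0,np.pi):
    for n,p,a in(("pick",w(PL,14,0,25),PL[2]),("place",w(F,14,0,70),F[2]),("pin",w(PN,-96,0,2),PN[2]+np.pi/2),("pre",w(F,93,257,79),F[2]),("in",w(F,93,96,79),F[2])):
        q=kinematics.inverse_kinematics(p,rot(a+k));print(n,k,p.round(),None if q is None else np.round(q))
p=optics.read_camera("top")
from fit import ray
for l,z in(("amber_a",0),("cream_jar",0),("beaker",0)):
    for r in optics.look_for(p,l):
        x0,y0,x1,y1=r["rect"];print(l,r["conf"],np.round(r["rect"]),ray(p,np.array([(x0+x1)/2,(y0+y1)/2]),48).round())
a=PL[2]
if kinematics.inverse_kinematics(w(PL,14,0,25),rot(a+np.pi)) is not None: a+=np.pi
hand.gripper_to(.6,60)
env.move_ptp(w(PL,14,0,110),rot(a));env.move_l(w(PL,14,0,25),v=120);st("down")
hand.gripper_to(0,60);st("grip")
env.move_l(w(PL,14,0,120),v=120);st("up")
E
```

```text
t 1.7 tcp [ 131.  -559.9  231.3] F [-0.2 -0.1 -0.7] M [-0.04 -0.02  0.02] w 1.001 gf 0.0 q6 -4.0
pick 0 [ 580. -309.   25.] [-32.  35.  89.  -0.  56. -49.]
place 0 [514. -14.  70.] [ -6.  23. 105.  -0.  51.   2.]
pin 0 [489. 394.   2.] [35. 35. 94. -0. 51. 21.]
pre 0 [631. 228.  79.] [16. 33. 84. -0. 63. 25.]
in 0 [606.  69.  79.] [ 3. 29. 93. -0. 59. 11.]
pick 3.141592653589793 [ 580. -309.   25.] [-32.  35.  89.  -0.  56. 131.]
place 3.141592653589793 [514. -14.  70.] None
pin 3.141592653589793 [489. 394.   2.] None
pre 3.141592653589793 [631. 228.  79.] None
in 3.141592653589793 [606.  69.  79.] None
amber_a 0.54 [317. 120. 331. 138.] [ 754. -183.]
amber_a 0.52 [198. 121. 213. 138.] [745. 191.]
amber_a 0.19 [342. 156. 390. 216.] [ 578. -314.]
cream_jar 0.87 [193. 244. 211. 268.] [350. 186.]
cream_jar 0.59 [128. 193. 196. 215.] [506. 317.]
cream_jar 0.56 [236. 171. 299. 241.] [508. -11.]
cream_jar 0.21 [198. 118. 212. 137.] [752. 192.]
beaker 0.85 [419. 171. 450. 196.] [ 590. -525.]
beaker 0.69 [317. 120. 331. 140.] [ 751. -184.]
down t 5.2 tcp [ 580.5 -309.7   25.6] F [-0.2  0.9 -0. ] M [-0.   -0.02 -0.02] w 0.602 gf 0.0 q6 131.0
grip t 5.7 tcp [ 580.8 -309.5   26.1] F [0.3 0.8 5.2] M [ 0.06 -0.07  0.01] w 0.125 gf 59.8 q6 131.0
up t 6.6 tcp [ 579.  -308.7  118.8] F [-0.7 -0.3 -4.1] M [ 0.02 -0.    0.02] w 0.125 gf 58.6 q6 131.0
```

I gripped with a half-turn that leaves the last joint out of range for the placement, so I'll set the plate back gently and re-grip it the other way.

```bash
python3 - <<'E'
from h import *
env.move_l(w(PL,14,0,40),v=120);env.move_l(w(PL,14,0,26),v=30);st("set")
hand.gripper_to(.6,60);env.move_l(w(PL,14,0,90),v=200)
env.move_ptp(w(PL,14,0,90),rot(PL[2]));env.move_l(w(PL,14,0,26),v=120)
hand.gripper_to(0,60);st("grip")
env.move_l(w(PL,14,0,140),v=150)
env.move_ptp(w(F,14,0,140),rot(F[2]));env.pause(.3);o=st("over")
import pickle,cv2
P={n:optics.read_camera(n) for n in("top","scene")};pickle.dump((P,o),open("p2.pkl","wb"))
from fit import *
z0=o["tcp_pos"][2]-26
h=w(F,0,0,0)
for l,ps in(("top",[P["top"]]),("scene",[P["scene"]]),("both",list(P.values()))):
    E=MODEL["plate"][:6]
    E=[e for e in MODEL["plate"] if e[0][2]==8]
    q,s=fit(E,ps,[F[0],F[1],F[2]],z0=z0,wide=False);print(l,q.round(2),np.degrees(q[2]).round(2),round(s,2))
E
```

```text
set t 8.0 tcp [ 579.8 -309.1   26.2] F [-1.   0.8 -0.8] M [ 0.09  0.18 -0.02] w 0.125 gf 59.1 q6 131.0
grip t 12.7 tcp [ 580.5 -309.6   27.2] F [-0.7 -0.3  5.2] M [0.06 0.12 0.02] w 0.125 gf 60.9 q6 -49.0
over t 15.1 tcp [514.3 -14.9 139.9] F [ 0.2  0.8 -4.3] M [-0.05  0.02 -0.03] w 0.125 gf 59.6 q6 2.0
top [ 5.011e+02 -1.492e+01 -1.100e-01] -6.07 11.08
scene [ 5.0334e+02 -1.5740e+01 -1.2000e-01] -6.62 19.29
both [ 5.0215e+02 -1.5160e+01 -1.0000e-01] -5.94 30.28
```

```bash
python3 - <<'E'
from fit import *
import pickle
P,o=pickle.load(open("p2.pkl","rb"));z0=o["tcp_pos"][2]-26;print(o["ee_rot"].round(3).tolist())
t=cv2.resize(P["top"]["img"],None,fx=5,fy=5,interpolation=cv2.INTER_CUBIC);s=cv2.resize(P["scene"]["img"],None,fx=5,fy=5,interpolation=cv2.INTER_CUBIC)
for q,c in(((500,-12,np.radians(-8.72)),(0,0,255)),((502.2,-15.2,np.radians(-6)),(0,255,0))):
    a=q[2];R=np.array([[np.cos(a),-np.sin(a),0],[np.sin(a),np.cos(a),0],[0,0,1]])
    for e in MODEL["plate"]:
        for im,n in((t,"top"),(s,"scene")):
            u=proj(P[n],np.array(e,float)@R.T+[q[0],q[1],z0])*5+2
            cv2.line(im,*[tuple(map(int,v)) for v in u],c,1)
o=np.zeros((420,790,3),np.uint8)
o[:,:390]=t[800:1220,1140:1530];o[:400,390:]=s[660:1060,1080:1480]
cv2.imwrite("pics/held.png",o)
E
```

```text
[[0.153, 0.988, 0.0], [0.988, -0.153, -0.0], [-0.0, 0.0, -1.0]]
```

View pics/held.png

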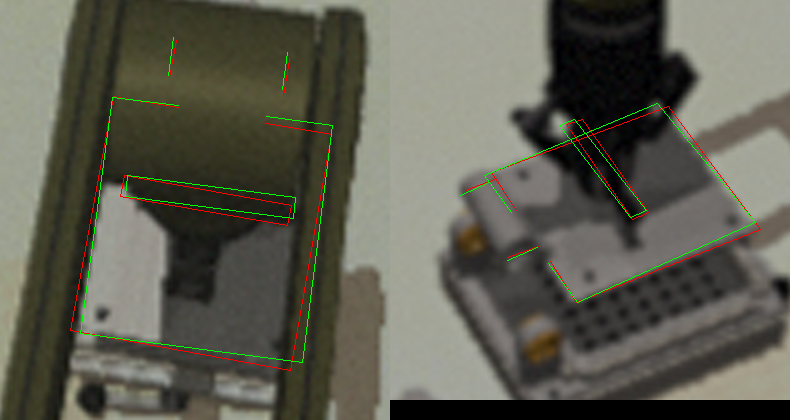

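```bash
python3 - <<'E'
from fit import *
import pickle
P,o=pickle.load(open("p2.pkl","rb"));z0=o["tcp_pos"][2]-26
S=samples([e for e in MODEL["plate"] if e[0][2]==8])
# occlusion: keep only clear edges per camera
E=MODEL["plate"]
sets={"top":[((-70,-55,8),(-70,65,8)),((-70,65,8),(10,65,8))],"scene":[((-70,-65,8),(-70,65,8)),((-70,65,8),(70,65,8)),((70,28,8),(70,65,8)),((-70,-65,8),(30,-65,8))]}
for n in sets:
  for yaw in(-8.72,-8,-7,-6):
    G=[grads(P[n],.8)];ss=samples(sets[n])
    c=max((score((x,y,np.radians(yaw)),ss,[P[n]],G,z0),x,y) for x in np.arange(488,512,.5) for y in np.arange(-24,0,.5))
    print(n,yaw,np.round(c,2))
E
```

```text
top -8.72 [ 22.78 488.5  -16.5 ]
top -8 [ 22.87 488.5  -15.  ]
top -7 [ 22.95 489.   -14.  ]
top -6 [ 22.99 489.5  -12.  ]
scene -8.72 [ 20.71 503.5  -18.  ]
scene -8 [ 20.75 503.   -17.5 ]
scene -7 [ 20.71 503.   -16.5 ]
scene -6 [ 20.64 502.   -15.5 ]
```

```bash
python3 - <<'E'
from h import *
from fit import *
import pickle
env.move_l(w(F,14,2,92),v=150);env.pause(.3);o=st("low")
P={}
for n in("top","scene"):
    L=[optics.read_camera(n) for _ in range(4)];P[n]=dict(L[0]);P[n]["img"]=np.mean([l["img"] for l in L],0).astype(np.float32)
pickle.dump((P,o),open("p3.pkl","wb"))
z0=o["tcp_pos"][2]-26.5
sets=[((-70,-65,8),(-70,65,8)),((-70,65,8),(70,65,8)),((70,28,8),(70,65,8)),((-70,-65,8),(30,-65,8))]
p=P["scene"]
for yaw in(-8.72,-7.5):
    G=[grads(p,.8)];ss=samples(sets)
    print(yaw,np.round(max((score((x,y,np.radians(yaw)),ss,[p],G,z0),x,y) for x in np.arange(488,512,.5) for y in np.arange(-24,0,.5)),2))
s=p["img"][160:236,218:308];t=P["top"]["img"][166:246,228:308]
f=lambda i,k:cv2.resize(np.clip((i-20)*1.5,0,255).astype(np.uint8),None,fx=k,fy=k,interpolation=cv2.INTER_LANCZOS4)
a=f(s,5);b=f(t,4);im=np.zeros((380,770,3),np.uint8);im[:,:450]=a;im[:320,450:770]=b
cv2.imwrite("pics/low.png",im)
E
```

```text
low t 16.0 tcp [514.9 -12.2  92.9] F [ 0.8  0.4 -4.6] M [-0.02 -0.02 -0.02] w 0.121 gf 59.6 q6 3.0
-8.72 [ 18.33 500.   -13.5 ]
-7.5 [ 18.46 500.5  -12.5 ]
```

View pics/low.png

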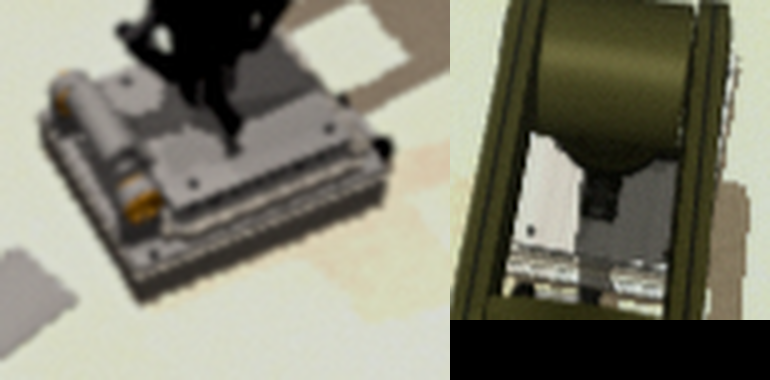

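```bash
python3 - <<'E'
from h import *
env.move_l(w(F,14,2.5,83),v=60);o=st()
z=83
while z>69:
    z-=1.;env.move_l(w(F,14,2.5,z),v=25);o=telemetry.observe();print(z,o["tcp_pos"].round(1),o["ft_force"].round(1),o["moment"].round(2))
    if o["ft_force"][2]>3 or np.hypot(*o["ft_force"][:2])>20: break
E
```

```text
t 16.7 tcp [513.5 -11.6  82.2] F [-0.9  0.3 -4.2] M [-0.01  0.01  0.03] w 0.122 gf 59.5 q6 3.0
82.0 [514.3 -11.7  82. ] [ 0.3 -0.2 -4.6] [-0.06  0.01 -0.03]
81.0 [514.2 -11.7  81. ] [-0.2 -0.9 -3.6] [ 0.03 -0.02  0.01]
80.0 [514.1 -11.6  80. ] [ 0.3 -0.7 -3.9] [ 0.03  0.02 -0.03]
79.0 [514.2 -11.6  78.9] [ 0.3  0.3 -5.4] [-0.01 -0.   -0.02]
78.0 [514.1 -11.6  77.9] [-0.1  0.3 -5.2] [-0.01  0.04 -0.04]
77.0 [514.2 -11.7  76.9] [-0.3  0.2 -4.3] [ 0.    0.01 -0.  ]
76.0 [514.2 -11.6  75.9] [-0.3  0.1 -3.7] [-0.03  0.02  0.01]
75.0 [514.2 -11.7  74.9] [-0.2  0.2 -5.4] [ 0.03  0.02 -0.01]
74.0 [514.1 -11.7  73.9] [ 0.4 -0.2 -3.7] [-0.02  0.   -0.04]
73.0 [514.1 -11.7  72.9] [-0.4  0.5 -4.3] [-0.02  0.04 -0.02]
72.0 [514.4 -11.7  72.1] [ 0.  -0.1 -4.3] [ 0.01 -0.04  0.01]
71.0 [514.4 -11.6  72. ] [-1.8  0.9  4.9] [0.06 0.29 0.03]
```

```bash
python3 - <<'E'
from h import *
from fit import *
import pickle
env.move_l(w(F,14,2.5,71.6),v=25);st("unload")
hand.gripper_to(.6,60);st("open");env.move_l(w(F,14,2.5,170),v=200)
a=PN[2]+np.pi/2
env.move_ptp(w(PN,-96,0,100),rot(a))
P={n:optics.read_camera(n) for n in("top","scene")};pickle.dump(P,open("p4.pkl","wb"))
for l,ps in(("top",[P["top"]]),("scene",[P["scene"]]),("both",list(P.values()))):
    q,s=fit("plate",ps,F,z0=45,wide=False);print(l,q[:2].round(1),np.degrees(q[2]).round(2),round(s,2))
t=P["top"]["img"][150:246,228:308];s=P["scene"]["img"][160:236,218:308]
im=np.zeros((480,800,3),np.uint8);im[:,:400]=cv2.resize(t,(400,480),interpolation=3);im[:338,400:]=cv2.resize(s,(400,338),interpolation=3)
cv2.imwrite("pics/seated.png",im)
hand.gripper_to(.5,100);env.move_l(w(PN,-96,0,3),v=120);st("down")
E
```

```text
unload t 19.9 tcp [514.4 -11.6  72. ] F [-1.7 -0.1  4.4] M [ 0.06  0.18 -0.01] w 0.126 gf 60.7 q6 3.0
open t 20.4 tcp [514.3 -11.7  71.6] F [0.  0.2 0.2] M [ 0.03  0.02 -0.03] w 0.598 gf 0.0 q6 3.0
top [500.6 -11. ] -8.13 22.57
scene [495.4 -18.6] -9.86 16.19
both [497.2 -12.1] -9.68 34.52
down t 23.9 tcp [489.2 393.9   3.5] F [ 0.2 -0.3  0.3] M [ 0.02 -0.01  0.03] w 0.503 gf 0.0 q6 21.0
```

View pics/seated.png

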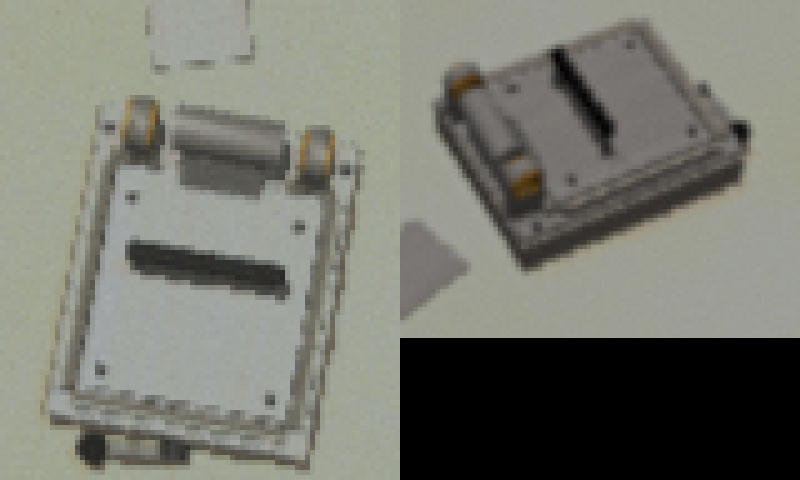

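The plate is seated with its knuckle between the lugs. Now I'll grip the pin.

```bash
python3 - <<'E'
from h import *
from fit import *
import pickle
hand.gripper_to(0,110);o=st("grip");zg=o["tcp_pos"][2]
env.move_l(w(PN,-96,0,130),v=150)
env.move_ptp(w(F,93,258,130),rot(F[2]));env.move_l(w(F,93,258,83+zg-6),v=150);env.pause(.3);o=st("pre")
P={}
for n in("top","scene"):
    L=[optics.read_camera(n) for _ in range(4)];P[n]=dict(L[0]);P[n]["img"]=np.mean([l["img"] for l in L],0).astype(np.float32)
pickle.dump((P,o,zg),open("p5.pkl","wb"))
i=[*w(F,93,162,0)[:2],F[2]-np.pi/2]
for l,ps in(("top",[P["top"]]),("scene",[P["scene"]]),("both",list(P.values()))):
    q,s=fit("pin",ps,i,z0=77,wide=False);print(l,q[:2].round(1),np.degrees(q[2]).round(2),round(s,2),"want",np.round(i,1),np.degrees(i[2]))
def box(n,c):
    u=np.array(c);return u
f=lambda n,x0,x1,y0,y1,k:cv2.resize(np.clip((P[n]["img"][y0:y1,x0:x1]-20)*1.4,0,255).astype(np.uint8),None,fx=k,fy=k,interpolation=3)
u={n:proj(P[n],np.array([w(F,93,300,83),w(F,93,-60,83),w(F,150,281,83)])) for n in P};print({n:v.round().tolist() for n,v in u.items()})
b=[f(n,int(v[:,0].min())-12,int(v[:,0].max())+12,int(v[:,1].min())-15,int(v[:,1].max())+15,4) for n,v in u.items()]
W=max(k.shape[1] for k in b);im=np.vstack([cv2.copyMakeBorder(k,0,0,0,W-k.shape[1],0) for k in b]);sc=min(1,800/W,600/im.shape[0])
cv2.imwrite("pics/pre.png",cv2.resize(im,None,fx=sc,fy=sc))
E
```

```text
grip t 24.3 tcp [489.2 393.9   4.3] F [-0.4 -1.2  5.6] M [-0.08  0.19 -0.07] w 0.082 gf 108.4 q6 21.0
pre t 26.9 tcp [631.7 229.2  82.5] F [ 0.5  0.3 -1.4] M [ 0.11 -0.01  0.02] w 0.079 gf 108.2 q6 25.0
top [616.7 131.5] -98.86 15.61 want [616.5 134.   -1.7] -98.72
scene [617.5 131.2] -102.86 14.7 want [616.5 134.   -1.7] -98.72
both [617.2 130.5] -101.28 29.48 want [616.5 134.   -1.7] -98.72
{'top': [[177.0, 160.0], [293.0, 181.0], [186.0, 144.0]], 'scene': [[281.0, 256.0], [231.0, 177.0], [262.0, 259.0]]}
```

View pics/pre.png

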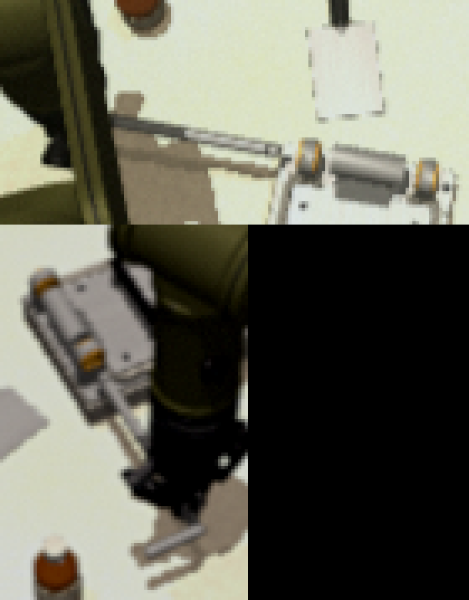

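```bash
cat >tilt.py <<'E'
from h import *
from fit import *
import pickle
def tilt(P,o,zg,segs={"top":(-45,80),"scene":(-15,78)},sg=.8):
    d=-np.array([-np.sin(F[2]),np.cos(F[2]),0.]);n=np.array([np.cos(F[2]),np.sin(F[2]),0.]);
    g=o["tcp_pos"]+[0,0,6-zg]
    G={k:grads(p,sg) for k,p in P.items()}
    res={}
    for k,p in P.items():
        a,b=segs[k];best=[]
        C=-p["R"].T@p["t"]
        for pt in np.radians(np.arange(-8,8.1,.5)):
            ax=d*np.cos(pt)+np.array([0,0,1])*np.sin(pt)
            for dz in (0,):
              for yw in np.radians(np.arange(-3,3.1,.5)):
                a2=ax*np.cos(yw)+n*np.sin(yw);tot=0
                t=np.linspace(a,b,90)[:,None];c=g+(t+96)*a2
                v=C-c.mean(0);e=np.cross(a2,v);e/=np.linalg.norm(e)
                for s in(-6,6):
                    X=c+s*e;u=proj(p,X);dd=proj(p,X+a2)-u;dd/=np.linalg.norm(dd,axis=1,keepdims=True)
                    f=lambda q:cv2.remap(q,u[:,0].astype(np.float32)[None],u[:,1].astype(np.float32)[None],1)[0]
                    # signed: bright/dark either, take abs
                    tot+=np.minimum(np.abs(-f(G[k][0])*dd[:,1]+f(G[k][1])*dd[:,0]),25).mean()
                best.append((tot,np.degrees(pt),np.degrees(yw)))
        res[k]=np.array(best)
    j=res["top"][:,0]+res["scene"][:,0]
    for k in res: m=res[k][np.argsort(-res[k][:,0])[:4]];print(k,m.round(2).tolist())
    m=np.argsort(-j)[:6];print("joint (score,pitch,yaw)",np.c_[j[m],res["top"][m,1:]].round(2).tolist())
if __name__=="__main__":
    P,o,zg=pickle.load(open("p5.pkl","rb"));tilt(P,o,zg)
    p=P["scene"]
    im=cv2.resize(np.clip((p["img"][180:270,225:315]-20)*1.4,0,255).astype(np.uint8),None,fx=6,fy=6,interpolation=3)
    d=-np.array([-np.sin(F[2]),np.cos(F[2]),0.]);g=o["tcp_pos"]+[0,0,6-zg]
    for pt,c in((0,(0,0,255)),(-4,(0,200,0))):
        ax=d*np.cos(np.radians(pt))+np.array([0,0,np.sin(np.radians(pt))])
        u=(proj(p,np.array([g,g+179*ax]))-[225,180])*6+2.5
        cv2.line(im,*[tuple(map(int,v)) for v in u],c,1)
    cv2.imwrite("pics/tilt.png",im)
E
python3 tilt.py
```

```text
top [[45.81, 3.0, -0.5], [45.81, 6.0, -1.0], [45.75, 0.0, 0.0], [45.75, 6.5, -1.0]]
scene [[40.16, -5.0, -2.0], [40.07, -5.5, -2.0], [39.95, -4.5, -2.0], [39.95, -6.5, -2.5]]
joint (score,pitch,yaw) [[82.88, 0.5, 0.0], [82.84, 1.0, 0.0], [82.57, 0.0, 0.0], [82.51, 1.5, 0.0], [82.28, 1.0, -0.5], [82.22, 0.5, -0.5]]
```

View pics/tilt.png

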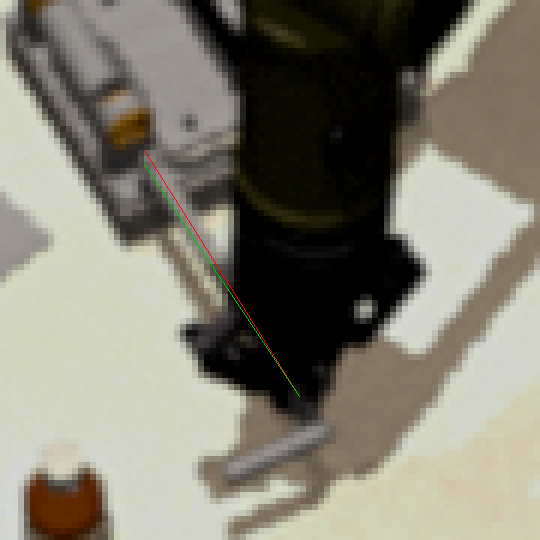

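```bash
cat >ins.py <<'E'
from h import *
import sys
def ff(o):
    c,s=np.cos(F[2]),np.sin(F[2]);f=o["ft_force"];return np.array([c*f[0]+s*f[1],-s*f[0]+c*f[1],f[2]])
zp=83+4.3-6
def ins(y0,y1,step,dx=0,dz=0,lim=8,v=40):
    y=y0
    while abs(y-y1)>1e-6:
        y+=np.clip(y1-y,-step,step);env.move_l(w(F,93+dx,y,zp+dz),v=v);o=telemetry.observe();f=ff(o);m=o["moment"]
        print(round(y,1),"f",f.round(1),"M",m.round(2),"tcp",(o["tcp_pos"]-w(F,93+dx,y,zp+dz)).round(1),"t",round(o["time_s"],1))
        if abs(f[1])>lim or np.hypot(f[0],f[2]+1.4)>lim: print("STOP");break
    return y
E
python3 - <<'E'
from ins import *
ins(258,219,3)
E
```

```text
255 f [-0.  -0.1 -1.6] M [ 0.16 -0.01 -0.03] tcp [-0.1 -0.3 -0.1] t 27.6
252 f [-1.  -1.2 -1.6] M [ 0.18 -0.04 -0.03] tcp [-0.1 -0.2 -0. ] t 27.9
249 f [-0.5 -0.7 -1. ] M [ 0.08 -0.02  0.03] tcp [-0.1 -0.2  0. ] t 28.1
246 f [ 0.9  0.2 -1.5] M [ 0.18 -0.01 -0.02] tcp [-0.1 -0.2 -0. ] t 28.4
243 f [ 0.1 -0.1 -1.3] M [ 0.08 -0.02  0.03] tcp [-0.1 -0.2 -0. ] t 28.6
240 f [-0.2  0.9 -1.3] M [ 0.08 -0.01 -0.03] tcp [-0.1 -0.2 -0. ] t 28.9
237 f [ 0.4 -0.8 -1.3] M [ 0.07 -0.03 -0.01] tcp [-0.1 -0.2 -0. ] t 29.1
234 f [-0.2  0.3 -1.3] M [0.12 0.01 0.03] tcp [-0.  -0.2  0. ] t 29.4
231 f [ 0.7  0.5 -0.9] M [0.08 0.03 0.02] tcp [-0.  -0.3  0. ] t 29.6
228 f [ 0.4  0.2 -3. ] M [0.08 0.01 0.04] tcp [-0.1 -0.2 -0. ] t 29.9
225 f [-0.1  0.1 -1.4] M [ 0.04  0.03 -0.04] tcp [-0.1 -0.2 -0. ] t 30.1
222 f [ 0.5  0.7 -1.7] M [ 0.07 -0.04 -0.01] tcp [-0.1 -0.2  0. ] t 30.4
219 f [ 0.1  0.3 -1.5] M [ 0.09  0.02 -0.01] tcp [-0.1 -0.2 -0. ] t 30.6
```

```bash
python3 - <<'E'
from ins import *
ins(219,96,4,v=45)
E
```

```text
215 f [ 0.1 -0.3 -0.8] M [ 0.07 -0.04  0.02] tcp [-0.1 -0.3 -0. ] t 30.9
211 f [-0.3  1.3 -1.5] M [ 0.01 -0.01  0.02] tcp [-0.1 -0.3 -0. ] t 31.1
207 f [ 0.2  0.5 -0.7] M [ 0.09 -0.03 -0.02] tcp [-0.1 -0.3 -0. ] t 31.4
203 f [-0.6 -0.5 -1.9] M [ 0.04  0.01 -0.04] tcp [-0.1 -0.3 -0. ] t 31.6
199 f [ 0.5 -0.3 -1.9] M [ 0.13 -0.02 -0.01] tcp [-0.1 -0.3 -0. ] t 31.9
195 f [-0.2  0.4 -2.3] M [ 0.08  0.01 -0.04] tcp [-0.1 -0.3 -0. ] t 32.1
191 f [ 0.3 -0.3 -2.3] M [ 0.07  0.05 -0.01] tcp [-0.1 -0.3  0. ] t 32.4
187 f [-0.6  1.  -3. ] M [0.08 0.01 0.04] tcp [-0.1 -0.2 -0. ] t 32.6
183 f [-0.2  0.4 -1.3] M [ 0.11  0.   -0.02] tcp [-0.1 -0.3 -0. ] t 32.9
179 f [-0.1 -0.4 -1.9] M [ 0.08  0.01 -0.05] tcp [-0.1 -0.3 -0. ] t 33.1
175 f [ 0.1 -0.2 -1.7] M [0.1  0.06 0.01] tcp [-0.1 -0.2 -0. ] t 33.4
171 f [-0.2 -0.3 -1.8] M [ 0.13  0.03 -0.02] tcp [-0.1 -0.3 -0. ] t 33.6
167 f [-0.2 -0.2 -1.6] M [ 0.06 -0.02 -0.04] tcp [-0.1 -0.3 -0. ] t 33.9
163 f [-0.2  0.1 -1.9] M [ 0.05  0.03 -0.06] tcp [-0.1 -0.3 -0. ] t 34.1
159 f [ 0.5 -0.5 -1.1] M [ 0.11  0.02 -0.04] tcp [-0.1 -0.3  0. ] t 34.4
155 f [ 1.1
[... 430 characters left out ...]
-0.5 -2. ] M [0.11 0.02 0.01] tcp [-0.1 -0.2  0. ] t 36.1
127 f [ 0.2  0.  -1.4] M [ 0.15 -0.01 -0.01] tcp [-0.1 -0.3 -0. ] t 36.4
123 f [-0.6  0.2 -2.1] M [0.06 0.03 0.03] tcp [-0.1 -0.2  0. ] t 36.6
119 f [ 0.6  0.4 -1.8] M [0.04 0.05 0.01] tcp [-0.1 -0.3 -0. ] t 36.9
115 f [-0.5 -0.6 -2.7] M [ 0.08 -0.01  0.  ] tcp [-0.1 -0.3 -0. ] t 37.1
111 f [ 0.1  0.2 -1. ] M [0.02 0.03 0.02] tcp [-0.1 -0.3 -0. ] t 37.4
107 f [-0.1 -0.7 -1.3] M [ 0.05  0.02 -0.03] tcp [-0.1 -0.2 -0. ] t 37.6
103 f [-0.4 -0.1 -1.8] M [0.09 0.04 0.02] tcp [-0.1 -0.3 -0. ] t 37.9
99 f [ 0.8  0.7 -1.8] M [ 0.1   0.01 -0.01] tcp [-0.1 -0.3  0. ] t 38.1
96 f [-0.7  0.3 -1.2] M [ 0.13 -0.02  0.01] tcp [-0.  -0.2 -0. ] t 38.4
```

```bash
python3 - <<'E'
from ins import *
from fit import *
import pickle
env.pause(.3);o=st()
P={}
for n in("top","scene"):
    L=[optics.read_camera(n) for _ in range(8)];P[n]=dict(L[0]);P[n]["img"]=np.mean([l["img"] for l in L],0).astype(np.float32)
pickle.dump((P,o,4.3),open("p6.pkl","wb"))
f=lambda n,x0,x1,y0,y1,k:np.clip((cv2.resize(P[n]["img"][y0:y1,x0:x1],None,fx=k,fy=k,interpolation=3)-20)*1.4,0,255).astype(np.uint8)
a=f("top",225,315,140,205,8)[:,:720]
pts=np.array([w(F,93,y,83) for y in(-83,-71,-63,63,71,125)])
for n in P: print(n,proj(P[n],pts).round(1).tolist())
for v in (proj(P["top"],pts)-[225,140])*8+3.5: cv2.circle(a,tuple(map(int,v)),2,(0,0,255),-1)
cv2.imwrite("pics/in.png",a)
E
```

```text
t 38.6 tcp [606.5  68.8  81.3] F [-0.4 -0.4 -0.9] M [0.05 0.04 0.02] w 0.079 gf 108.6 q6 11.0
top [[300.3, 182.0], [296.4, 181.3], [293.8, 180.9], [252.8, 173.7], [250.2, 173.2], [232.7, 170.2]]
scene [[228.3, 172.4], [229.7, 174.6], [230.7, 176.1], [246.6, 201.3], [247.6, 203.0], [255.0, 214.7]]
```

View pics/in.png

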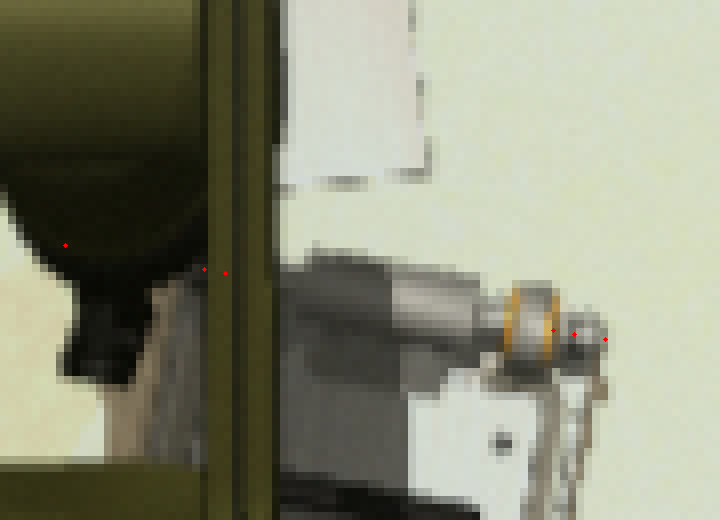

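The pin goes through both bushings and the knuckle. In the top crop the nose tip is at (605,340), and the dark groove at (577,345) is about 8 mm outside the right lug's face. Apart from the pin's weight, the wrist reads almost no force, so I'm handing the job in.

```bash
python3 - <<'E'
from h import *
st("final");print(workorder.job_done())
E
```

```text
final t 39.5 tcp [606.5  68.8  81.3] F [-0.4 -0.4 -1.3] M [ 0.08  0.01 -0.01] w 0.08 gf 108.6 q6 11.0
the job is handed in; nothing more can be done
None
```

I handed the job in at 39.5 s: the plate is seated, and the pin is held still through both lugs and the knuckle with its right-hand groove about 8 mm clear (the arm hid the left one). I viewed 12 pictures, two over the limit of 10.

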